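# Put the stacked battery packs on charge

## Task

Take the stack of four battery packs apart and seat each pack in the charging dock made for its size: right side up, flat on the floor of the bay, with its brass contacts towards the dock's brass contacts. Do not let a pack tip on its side or tumble, and leave the orange car and the radio handset where they are.

Things in the scene. Friction and masses are not known exactly. Their poses are not given: they have to be found in the camera images.
- pack_d: Black hard-case battery pack, the smallest, on top of the stack at the start: a plain box 46 mm long (x), 24 mm wide (y), 18 mm high, bare-metal label on top; the four packs differ only in size. Two brass contacts at its +x end, on top edge and end face. Origin: centre of its underside; z up. Grasp across the 24 mm width at mid length.
- pack_c: Black hard-case battery pack, the second smallest, third from the table: a plain box 64 mm long (x), 30 mm wide (y), 20 mm high, bare-metal label on top; the four packs differ only in size. Two brass contacts at its +x end, on top edge and end face. Origin: centre of its underside; z up. Grasp across the 30 mm width at mid length.
- pack_b: Black hard-case battery pack, the second largest, second from the table: a plain box 82 mm long (x), 36 mm wide (y), 20 mm high, bare-metal label on top; the four packs differ only in size. Two brass contacts at its +x end, on top edge and end face. Origin: centre of its underside; z up. Grasp across the 36 mm width at mid length.
- pack_a: Black hard-case battery pack, the largest, at the bottom of the stack: a plain box 100 mm long (x), 42 mm wide (y), 22 mm high, bare-metal label on top; the four packs differ only in size. Two brass contacts at its +x end, on top edge and end face. Origin: centre of its underside; z up. Grasp across the 42 mm width at mid length.
- dock_d: Grey charging dock, fixed, smallest of four. Bay 51 x 29 mm at its flat floor (2.5 mm clear round its pack), floor 5 mm over table; rim 5.5 mm above floor, slightly flared, 36 mm finger notches mid long sides. Head 21 mm high with two brass contacts at +x end. Origin: table level, under the bay's end at the head, mid width; bay runs 51 mm along -x: centre 25.5 mm along -x, 5 mm up.
- dock_c: Grey charging dock, fixed, second smallest of four. Bay 69 x 35 mm at its flat floor (2.5 mm clear round its pack), floor 5 mm over table; rim 5.5 mm above floor, slightly flared, 40 mm finger notches mid long sides. Head 21 mm high with two brass contacts at +x end. Origin: table level, under the bay's end at the head, mid width; bay runs 69 mm along -x: centre 34.5 mm along -x, 5 mm up.
- dock_b: Grey charging dock, fixed, second largest of four. Bay 87 x 41 mm at its flat floor (2.5 mm clear round its pack), floor 5 mm over table; rim 5.5 mm above floor, slightly flared, 40 mm finger notches mid long sides. Head 21 mm high with two brass contacts at +x end. Origin: table level, under the bay's end at the head, mid width; bay runs 87 mm along -x: centre 43.5 mm along -x, 5 mm up.
- dock_a: Grey charging dock, fixed, largest of four. Bay 105 x 47 mm at its flat floor (2.5 mm clear round its pack), floor 5 mm over table; rim 5.5 mm above floor, slightly flared, 40 mm finger notches mid long sides. Head 21 mm high with two brass contacts at +x end. Origin: table level, under the bay's end at the head, mid width; bay runs 105 mm along -x: centre 52.5 mm along -x, 5 mm up.
- car_orange: Bystander, loose: orange model race car, 55 x 101 x 43 mm, standing in front of the vice. Origin: centre of its underside, long axis y.
- handset: Bystander, loose: black two-stick radio handset lying flat, 102 x 110 x 38 mm. Origin: underside, near its middle.

How it is judged:
By the outcome, as a careful person would: the job done as asked, in the order asked, and still so for the second after the job is handed in, with the robot touching nothing.
It also fails if it takes over 122 s, if anything falls off the work surface, if the arm or the gripper's body presses on something with over 40 N, if the wrist force passes 120 N, or if a joint passes its speed limit or range.

## Robot

A 6-joint arm with a two-finger parallel gripper is mounted at the origin on the work surface; the furniture and walls round the work are solid. World frame = base frame: x ahead of the robot, y to its left, z up, the work surface at z = 0. Lengths are in m, angles in rad, forces in N, time in s.
With the tool pointing down it reaches from about 0.35 to 0.775 m from the base axis. Payload 5.5 kg.
Tool frame: the origin (TCP) lies at the very end of the fingers, on their centre line; the grasp point (between the pads) lies 19 mm behind it; z points along the fingers, y is the line along which they close (so a half turn about z gives the same grasp; the last joint's range is limited). The gripper opens to 85 mm and grips with 20 to 120 N. Pads are 22 mm wide; open, the fingers measure 114 mm over their backs; the gripper's body (76 mm by 85 mm) begins 54 mm behind the grasp point. The pads swing forward as they close: fully open they stand 13 mm farther back than shut.
Start: joints at [-1.293, 0.313, 0.046, 1.304, 0, 1.431], TCP at [0.233, -0.526, 0.231] pointing down, gripper open.
Joint ranges: [-2.76, 2.76], [-0.86, 1.69], [-1.03, 1.26], [-2.2, 2.34], [-1.47, 1.5], [-3.14, 3.14]. Speed limits (rad/s): [2.57, 2.57, 3.14, 3.14, 3.14, 3.14].

## Interface

Orientations are given as a unit quaternion [w, x, y, z].
In Python, from workcell import env, viewer, nets gives the robot as it stands. The module is installed in compiled form; this text tells all that it offers.
- The arm moves only by the shell command python3 -m creep 'ROWS' [OPENING] [FORCE]. ROWS is a JSON list of rows, 1 to 8 of them, each written [[dx, dy, dz], [rx, ry, rz]]: dx, dy, dz in m, then a rotation vector rx, ry, rz in rad; each row is the pose to reach, as a shift and turn from the pose commanded when the command began, along the tool's axes at that moment; what a row does not reach only later rows make up. A row lasts 1/8 s, in which the tool goes at most 0.0625 m and 0.188 rad, less where a joint would pass 70% of its speed; a pose out of reach is approached as far as the arm can. OPENING is the finger opening in m, set as the command begins (- or left out keeps the last). The fingers move at their own pace and stop on an object; FORCE is the grip in N (left out, the last holds). Time passes only in rows, so rows that do not move let the fingers close. It prints the time, the measured TCP pose, the force, the opening and the grip force at its end. Input that does not fit is refused with a message, and nothing moves.
- env.get_state(): the state, without advancing time (a new reading comes with each control period).
- viewer.read_camera(name): name is "side" or "top" or "wrist"; returns a dict with "image" (400x640x3 uint8, red, green, blue), "K" (3x3 intrinsics, pixels), "R" (3x3) and "t" (3): a world point X has camera coordinates R X + t. Camera axes: x right, y down, z forward; pixel columns grow to the right and rows downward; lengths in m; the calibration is good to about 2 mm. The wrist camera is an equidistant fisheye: a pixel r from the principal point sees the ray r / f radians off the axis. A picture is of the moment at which its call begins. There is no depth.
- env.hand_in(): hands the job in; it is judged then, once.
Trained networks look in a picture, given as the dict that the camera call returned (one of the last four; its "shot" number tells which), for a name from the list of things; names that differ only in an ending like _2 or _b are one class to them, and where a whole thing is asked for, a point or a joint stands for the part that bears it (a point fixed in the world has none). Each returns a list of dicts, best first, with "confidence" (0 to 1); they miss things now and then, are a little off and sometimes report something else, mostly with a low value. They report only what shows in the picture. A call takes as long as a camera call.
- nets.outline_of(label, picture): "region" (400x640 bool, what is visible of it) and "box" ([left, top, right, bottom] in pixels, round what is visible of it).
The state is a dict: "clock": time; "joint_pos": joint angles; "qvel": joint speeds; "tau": joint torques, N m; "tcp_pos": TCP position; "orientation": TCP orientation; "wrist_force": force on the tool from outside, world axes, zero at the start; "ft_torque": the same for the moment, N m; "finger_gap": finger opening in m; "grip_force": force on a finger pad.
Only numpy, scipy, OpenCV 4.12 (cv2) and the standard library are available. Lean on these libraries where they do the work, as an engineer would, in place of code of your own. Each camera call takes 0.05 s, during which the arm holds its last target. There are 200 camera calls.

## Working session

There is one attempt and no reset: what is moved stays moved. The work goes in short steps, Python scripts to look and compute and a shell command to move; the robot and the scene stay as the last step left them, time stands still between calls to the robot, and variables do not carry over. Pictures are saved under pics/ and viewed, at most 14 in all, crops included, and the job is handed in when it is done.

```bash
mkdir -p pics; python3 - <<'E'
from workcell import env, viewer, nets
import cv2
s=env.get_state(); print({k:(v if not hasattr(v,'round') else v) for k,v in s.items()})
for n in("top","side"):
    p=viewer.read_camera(n); cv2.imwrite(f"pics/{n}0.png",p["image"][:,:,::-1]); print(n,p["K"],p["R"],p["t"])
    for l in("pack_a","dock_a","car_orange","handset"):
        for d in nets.outline_of(l,p): print(l,d["box"],round(d["confidence"],2))
E
```

```text
{'clock': 0.0, 'joint_pos': array([-1.29263321e+00,  3.13994228e-01,  4.49696988e-02,  1.30357567e+00,
        8.00534874e-06,  1.43120743e+00]), 'qvel': array([-0.00103377,  0.00131924, -0.00015963,  0.00090659, -0.00040797,
        0.00162446]), 'tau': array([-1.52646339e-04, -4.80630434e+01,  2.98531651e+01,  1.94874202e-02,
       -9.04740364e-05, -2.01066001e-06]), 'tcp_pos': array([ 0.23314075, -0.52506222,  0.23040857]), 'orientation': array([-9.00046926e-04,  9.78264207e-01,  2.07360381e-01, -5.84493371e-05]), 'wrist_force': array([ 0.01165841, -0.02790748, -0.34360583]), 'ft_torque': array([-0.00343623,  0.01629268,  0.01985911]), 'grip_force': 0.0, 'finger_gap': 0.08535046575471428}
top [[469.40114877   0.         317.16664889]
 [  0.         469.40114877 196.17566838]
 [  0.           0.           1.        ]] [[ 0.02660972 -0.99947498 -0.01848484]
 [-0.99450102 -0.02459459 -0.10179796]
 [ 0.10128989  0.02109201 -0.99463334]] [0.01924939 0.43799134 1.42484866]
pack_a [274.7, 175.1, 310.0, 190.9] 0.7
pack_a [281.9, 174.8, 304.9, 186.9] 0.65
pack_a [279.9, 177.7, 307.5, 188.
[... 338 characters left out ...]
8438897]
 [  0.           0.           1.        ]] [[-0.95446376 -0.29761036  0.02066406]
 [-0.16345423  0.46375331 -0.87075575]
 [ 0.2495629  -0.83448244 -0.4912814 ]] [0.40545341 0.09732176 1.20950996]
pack_a [267.9, 212.5, 292.6, 231.2] 0.72
pack_a [273.3, 216.4, 287.5, 227.7] 0.66
pack_a [379.9, 166.1, 388.8, 185.8] 0.66
pack_a [267.8, 217.8, 298.6, 240.8] 0.59
pack_a [277.0, 199.0, 287.2, 215.7] 0.45
dock_a [316.8, 154.6, 356.0, 174.2] 0.89
dock_a [226.3, 275.1, 268.2, 303.3] 0.7
dock_a [236.5, 244.2, 281.1, 269.1] 0.6
dock_a [288.4, 198.2, 330.4, 226.8] 0.56
car_orange [342.0, 177.0, 364.3, 201.2] 0.73
handset [373.4, 162.9, 389.0, 183.7] 0.74
handset [265.9, 218.7, 301.1, 241.7] 0.68
```

```bash
python3 - <<'E'
import cv2
t=cv2.imread("pics/top0.png")[150:270,195:455]; cv2.imwrite("pics/t1.png",cv2.resize(t,None,fx=3,fy=3,interpolation=cv2.INTER_CUBIC))
t=cv2.imread("pics/side0.png")[140:320,210:410]; cv2.imwrite("pics/s1.png",cv2.resize(t,None,fx=3.3,fy=3.3,interpolation=cv2.INTER_CUBIC))
E
```

```text
(no output)
```

View pics/t1.png

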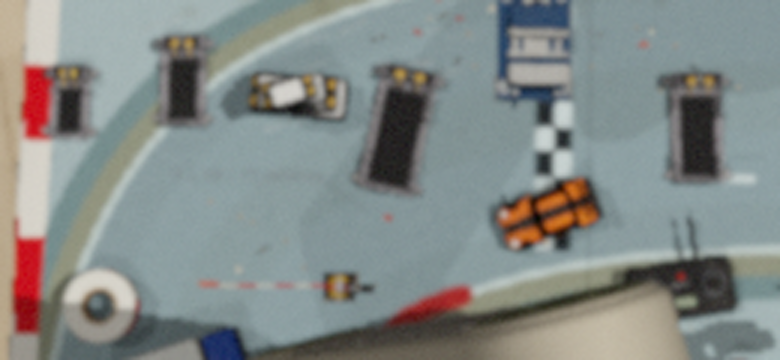

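View pics/s1.png

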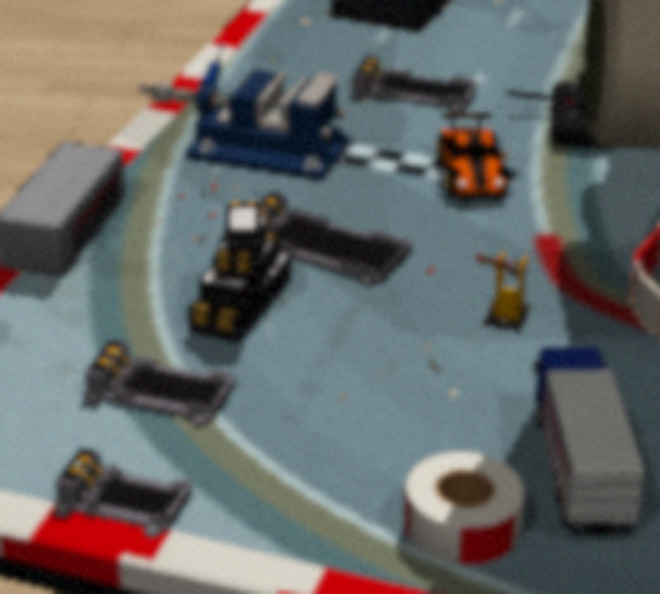

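```bash
cat > h.py <<'E'
import numpy as np, cv2
from scipy.spatial.transform import Rotation as Ro
from workcell import env, viewer, nets
def Rt(): 
    s=env.get_state(); q=s["orientation"]; return Ro.from_quat([q[1],q[2],q[3],q[0]]).as_matrix(), np.array(s["tcp_pos"])
def ray(p,uv):
    uv=np.atleast_2d(uv).astype(float); K=p["K"]; d=(uv-[K[0,2],K[1,2]])/K[0,0]
    if p.get("fish"):
        r=np.linalg.norm(d,axis=1,keepdims=True)+1e-9; v=np.hstack([d/r*np.sin(r),np.cos(r)])
    else: v=np.hstack([d,np.ones((len(d),1))])
    return v@p["R"], -p["R"].T@p["t"]
def onz(p,uv,z):
    v,c=ray(p,uv); return c+v*((z-c[2])/v[:,2:3])
def proj(p,X):
    X=np.atleast_2d(X)@p["R"].T+p["t"]; K=p["K"]
    if p.get("fish"):
        rho=np.linalg.norm(X[:,:2],axis=1,keepdims=True)+1e-12; th=np.arctan2(rho,X[:,2:3]); d=X[:,:2]/rho*th
    else: d=X[:,:2]/X[:,2:3]
    return d*K[0,0]+[K[0,2],K[1,2]]
def cam(n):
    p=viewer.read_camera(n); q=dict(p); q["fish"]=n=="wrist"; return p,q
def goto(pos,yaw):
    """print tool-frame shift/turn to TCP pos, tool down; yaw = direction of tool x"""
    R,t=Rt(); G=np.column_stack([[np.cos(yaw),np.sin(yaw),0],[np.sin(yaw),-np.cos(yaw),0],[0,0,-1]])
    print("delta",np.round(R.T@(np.array(pos)-t),4),"rot",np.round(Ro.from_matrix(R.T@G).as_rotvec(),4))
E
python3 - <<'E'
from h import *
p,q=cam("top")
R,t=Rt(); print("toolx",R[:,0],"tooly",R[:,1]); print(env.get_state()["clock"])
C=lambda x,y:(195+x/3,150+y/3)
for n,uv,z in [("stack",C(297,95),.07),("a head",C(408,80),.02),("a tail",C(390,185),.01),("r1 head",C(694,82),.02),("r1 tail",C(696,180),.01),("c head",C(183,46),.02),("c tail",C(183,122),.01),("d head",C(70,75),.02),("d tail",C(70,135),.01),("car",C(550,212),.03)]:
    print(n,onz(p,uv,z).round(3))
p,q=cam("wrist"); print(p["K"],p["R"]@R,p["R"]@t+p["t"]); c=-p["R"].T@p["t"]; print("cam in tool",R.T@(c-t))
E
```

```text
toolx [ 9.13979717e-01  4.05759875e-01 -2.63999228e-05] tooly [ 4.05759876e-01 -9.13979712e-01  9.40095381e-05]
0.55
stack [[0.474 0.1   0.07 ]]
a head [[ 0.499 -0.011  0.02 ]]
a tail [[0.391 0.005 0.01 ]]
r1 head [[ 0.504 -0.305  0.02 ]]
r1 tail [[ 0.404 -0.309  0.01 ]]
c head [[0.53  0.224 0.02 ]]
c tail [[0.451 0.222 0.01 ]]
d head [[0.496 0.34  0.02 ]]
d tail [[0.435 0.339 0.01 ]]
car [[ 0.366 -0.158  0.03 ]]
[[309.70691629   0.         317.37318196]
 [  0.         309.70691629 196.94741926]
 [  0.           0.           1.        ]] [[ 6.03790530e-04  9.99999662e-01  5.58034719e-04]
 [-9.54497970e-01  7.42732240e-04 -2.98216487e-01]
 [-2.98216800e-01 -3.52582716e-04  9.54498096e-01]] [-4.58135390e-05  3.04768401e-02  1.58415718e-01]
cam in tool [ 7.63323382e-02  7.90320359e-05 -1.42118780e-01]
```

```bash
python3 -c "
from h import *
goto([.474,.1,.21],np.pi/2)"
```

```text
delta [ 0.4738 -0.4741  0.0213] rot [ 1.000e-04  1.000e-04 -1.153e+00]
```

```bash
python3 -m creep '[[[0.474,-0.474,0.021],[0,0,-1.153]],[[0.474,-0.474,0.021],[0,0,-1.153]],[[0.474,-0.474,0.021],[0,0,-1.153]],[[0.474,-0.474,0.021],[0,0,-1.153]],[[0.474,-0.474,0.021],[0,0,-1.153]],[[0.474,-0.474,0.021],[0,0,-1.153]],[[0.474,-0.474,0.021],[0,0,-1.153]],[[0.474,-0.474,0.021],[0,0,-1.153]]]'
python3 -c "
from h import *
goto([.474,.1,.21],np.pi/2)"
```

```text
clock: 1.6
tcp_pos: [0.4135, -0.0574, 0.2161]
orientation: [0.001, 0.707, 0.707, 0.0]
wrist_force: [1.4, -1.1, 0.1]
finger_gap: 0.085
grip_force: 0.0
delta [0.1574 0.0604 0.0061] rot [ 0.0016  0.0007 -0.0001]
```

```bash
python3 -m creep '[[[0.157,0.06,0.006],[0,0,0]],[[0.157,0.06,0.006],[0,0,0]],[[0.157,0.06,0.006],[0,0,0]],[[0.157,0.06,0.006],[0,0,0]]]'
python3 - <<'E'
from h import *
p,q=cam("wrist"); cv2.imwrite("pics/w1.png",p["image"][:,:,::-1])
import pickle; pickle.dump(q,open("w1.pkl","wb"))
for d in nets.outline_of("pack_d",p): print(d["box"],round(d["confidence"],2))
for d in nets.outline_of("dock_d",p): print(d["box"],round(d["confidence"],2))
E
```

```text
clock: 2.1
tcp_pos: [0.4735, 0.1004, 0.2094]
orientation: [-0.0, 0.705, 0.709, 0.0]
wrist_force: [-0.4, -1.4, 0.1]
finger_gap: 0.0853
grip_force: 0.0
[302.9, 122.8, 349.3, 217.4] 0.91
[308.2, 137.6, 346.6, 214.7] 0.87
[303.4, 154.4, 344.5, 207.9] 0.8
[308.4, 142.2, 344.9, 207.7] 0.8
[295.3, 39.8, 383.7, 89.3] 0.97
[242.4, 213.3, 351.6, 282.0] 0.94
```

View pics/w1.png

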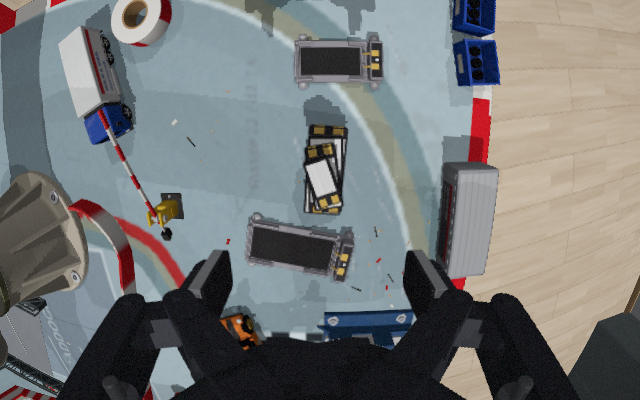

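```bash
python3 - <<'E'
import cv2
t=cv2.imread("pics/w1.png")[110:225,280:370]; cv2.imwrite("pics/w1c.png",cv2.resize(t,None,fx=5,fy=5,interpolation=cv2.INTER_CUBIC))
E
```

```text
(no output)
```

View pics/w1c.png

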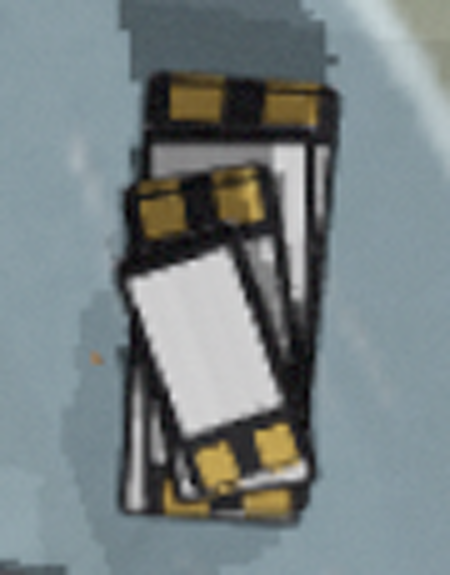

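```bash
cat >> h.py <<'E'
from scipy.optimize import minimize
DIM=dict(a=(.100,.042,.022),b=(.082,.036,.020),c=(.064,.030,.020),d=(.046,.024,.018))
def box(L,W,H,x,y,z,yaw):
    c,s=np.cos(yaw),np.sin(yaw)
    return np.array([[x+c*i*L/2-s*j*W/2,y+s*i*L/2+c*j*W/2,z+k*H] for k in(0,1) for i,j in((-1,-1),(1,-1),(1,1),(-1,1))])
def fit(q,mask,pts,x0):
    """fit (x,y,yaw) so the hull of projected pts(x,y,yaw) matches mask"""
    S=4; m=mask.astype(np.uint8); b=cv2.boundingRect(m); o=np.array(b[:2])-15; w,h=b[2]+30,b[3]+30
    M=cv2.warpAffine(m*255,np.float32([[S,0,-o[0]*S],[0,S,-o[1]*S]]),(w*S,h*S))>127
    def f(v):
        P=proj(q,pts(*v)); I=np.zeros(M.shape,np.uint8)
        cv2.fillConvexPoly(I,cv2.convexHull(((P-o)*S*16).astype(np.int32)),1,shift=4); I=I>0
        return 1-(I&M).sum()/(I|M).sum()
    best=None
    for dy in(-.25,0,.25):
        x1=np.array(x0)+[0,0,dy]; sx=np.vstack([x1,x1+[.008,0,0],x1+[0,.008,0],x1+[0,0,.15]])
        r=minimize(f,x1,method="Nelder-Mead",options=dict(initial_simplex=sx,xatol=1e-5,fatol=1e-5))
        if best is None or r.fun<best.fun: best=r
    return best.x,1-best.fun
def packfit(q,mask,k,z,yaw):
    c=np.argwhere(mask).mean(0)[::-1]; X=onz(q,c,z+.01)[0]
    return fit(q,mask,lambda x,y,a:box(*DIM[k],x,y,z,a),[X[0],X[1],yaw])
def bayfit(q,k,xy,yaw,label="dock_d",p=None):
    """dark floor near xy; returns bay centre"""
    L,W=DIM[k][0]+.005,DIM[k][1]+.005
    P=proj(q,box(L+.012,W+.012,0,*xy,.005,yaw)[:4]).astype(np.int32)
    z=np.zeros((400,640),np.uint8); cv2.fillConvexPoly(z,cv2.convexHull(P),1)
    g=cv2.GaussianBlur(cv2.cvtColor(q["image"],cv2.COLOR_RGB2GRAY),(3,3),0)
    t,_=cv2.threshold(g[z>0].reshape(-1,1),0,255,cv2.THRESH_OTSU)
    m=((g<t)&(z>0)).astype(np.uint8); m=cv2.morphologyEx(m,cv2.MORPH_OPEN,np.ones((3,3)))
    n,l,s,_=cv2.connectedComponentsWithStats(m); m=l==1+s[1:,4].argmax()
    return (*fit(q,m,lambda x,y,a:box(L,W,0,x,y,.005,a)[:4],[*xy,yaw]),t,m)
E
python3 - <<'E'
from h import *
p,q=cam("wrist")
for d in nets.outline_of("pack_d",p):
    for k,z in zip("abcd",(0,.022,.042,.062)):
        print(d["box"],k,*packfit(q,d["region"],k,z,1.6))
for k,xy,a in(("c",(.49,.222),0),("a",(.446,-.005),-.15)): print(k,bayfit(q,k,xy,a)[:3])
print(len(nets.outline_of("dock_d",p)))
E
```

```text
[304.0, 152.4, 344.8, 206.0] a [0.47721226 0.11379552 1.66962243] 0.5289009043494904
[304.0, 152.4, 344.8, 206.0] b [0.47670563 0.11116604 1.73676037] 0.5749480789200415
[304.0, 152.4, 344.8, 206.0] c [0.48068889 0.09405541 1.85161619] 0.6771242224772027
[304.0, 152.4, 344.8, 206.0] d [0.47863885 0.10513659 1.92815607] 0.9531141868512111
[310.2, 132.7, 345.4, 212.3] a [0.48246418 0.09332276 1.54243678] 0.2430563099764621
[310.2, 132.7, 345.4, 212.3] b [0.48168128 0.10373572 1.55576437] 0.286206439644892
[310.2, 132.7, 345.4, 212.3] c [0.49490919 0.12856218 2.33829643] 0.26137535816618906
[310.2, 132.7, 345.4, 212.3] d [0.48719359 0.1368258  2.3631891 ] 0.31689708695809116
[306.4, 140.0, 345.0, 205.0] a [0.48059757 0.11019367 1.64655943] 0.21919933998585683
[306.4, 140.0, 345.0, 205.0] b [0.48476505 0.15782042 1.33775719] 0.29650521152667075
[306.4, 140.0, 345.0, 205.0] c [0.48036163 0.10533225 1.73072491] 0.32737374035875766
[306.4, 140.0, 345.0, 205.0] d [0.48367243 0.12785686 2.49543545] 0.3306080147397512
[304.3, 121.8, 348.4, 210.9] a [0.48534813 0.19440709 1.55466416] 0.2921919694882933
[304.3, 121.8, 348.4, 210.9] b [0.48293661 0.18739447 1.5682245 ] 0.2872137404580153
[304.3, 121.8, 348.4, 210.9] c [0.48070193 0.17996449 1.5751811 ] 0.2721474131821403
[304.3, 121.8, 348.4, 210.9] d [0.48656815 0.14977561 2.51012362] 0.2826393647466645
c (array([0.48585096, 0.2258794 , 0.01259268]), np.float64(0.8581885613898107), 83.0)
a (array([ 0.44183526, -0.00119337, -0.18821945]), np.float64(0.9121953407027064), 79.0)
2
```

```bash
python3 -c "
from h import *
goto([.4786,.1051,.064],1.928)"
```

```text
delta [0.0084 0.0058 0.1458] rot [ 1.000e-04  2.000e-04 -3.591e-01]
```

```bash
python3 -m creep '[[[0.0084,0.0058,0.05],[0,0,-0.18]],[[0.0084,0.0058,0.09],[0,0,-0.359]],[[0.0084,0.0058,0.12],[0,0,-0.359]],[[0.0084,0.0058,0.135],[0,0,-0.359]],[[0.0084,0.0058,0.145],[0,0,-0.359]],[[0.0084,0.0058,0.145],[0,0,-0.359]]]' 0.055 40
python3 -m creep '[[[0,0,0],[0,0,0]],[[0,0,0],[0,0,0]],[[0,0,0],[0,0,0]],[[0,0,0],[0,0,0]]]' 0.01 40
python3 -m creep '[[[0,0,-0.01],[0,0,0]],[[0,0,-0.05],[0,0,0]],[[0,0,-0.1],[0,0,0]],[[0,0,-0.12],[0,0,0]],[[0,0,-0.12],[0,0,0]]]'
python3 - <<'E'
from h import *
p,q=cam("wrist"); cv2.imwrite("pics/w2.png",p["image"][:,:,::-1])
for d in nets.outline_of("pack_d",p): print(d["box"],round(d["confidence"],2),d["region"].sum())
E
```

```text
clock: 3.15
tcp_pos: [0.4789, 0.1059, 0.0648]
orientation: [0.0, 0.57, 0.822, -0.0]
wrist_force: [-0.1, 0.3, 0.2]
finger_gap: 0.0551
grip_force: 0.0
clock: 3.65
tcp_pos: [0.4797, 0.1063, 0.0657]
orientation: [0.001, 0.569, 0.822, 0.001]
wrist_force: [-0.8, -0.9, 6.1]
finger_gap: 0.0229
grip_force: 40.4
clock: 4.28
tcp_pos: [0.4799, 0.1063, 0.1866]
orientation: [0.002, 0.569, 0.822, 0.001]
wrist_force: [1.3, -0.7, -1.4]
finger_gap: 0.0231
grip_force: 39.7
[290.2, 141.0, 352.8, 218.4] 0.7 652
[295.2, 217.1, 345.6, 306.1] 0.67 4364
[280.0, 128.1, 355.9, 216.0] 0.66 749
[297.7, 154.3, 340.4, 213.4] 0.6 2080
```

View pics/w2.png

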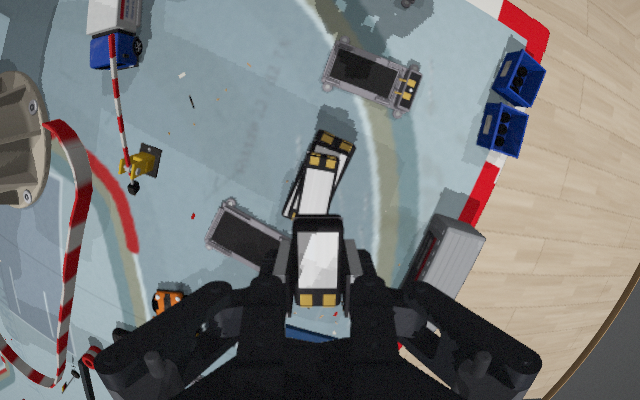

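```bash
python3 - <<'E'
from h import *
p,q=cam("wrist"); R,t=Rt()
for d in nets.outline_of("pack_d",p):
    if d["box"][3]>280:
        (x,y,a),i=packfit(q,d["region"],"d",t[2]-.0037,1.928); print("held in tool",R.T@(np.array([x,y,t[2]])-t),a,i)
goto([.545,.34,.15],np.pi)
E
```

```text
held in tool [-1.74850932e-03  6.78599822e-04 -2.50150805e-06] 1.9323744137213272 0.9327451415445255
delta [0.1953 0.1453 0.033 ] rot [-0.0018 -0.0022 -1.2118]
```

```bash
python3 -m creep '[[[0.195,0.145,0.033],[0,0,-1.212]],[[0.195,0.145,0.033],[0,0,-1.212]],[[0.195,0.145,0.033],[0,0,-1.212]],[[0.195,0.145,0.033],[0,0,-1.212]],[[0.195,0.145,0.033],[0,0,-1.212]],[[0.195,0.145,0.033],[0,0,-1.212]],[[0.195,0.145,0.033],[0,0,-1.212]],[[0.195,0.145,0.033],[0,0,-1.212]]]'
cat > look.py <<'E'
from h import *
import sys
k,x,y,yaw,dz,name=sys.argv[1],*map(float,sys.argv[2:6]),sys.argv[6]
p,q=cam("wrist"); R,t=Rt(); psi=np.arctan2(R[1,0],R[0,0]); print("tcp",t.round(4),"psi",psi.round(4))
im=p["image"][:,:,::-1].copy()
r=bayfit(q,k,(x,y),yaw); print("bay",r[0].round(4),"iou",round(r[1],3),r[2])
L,W,H=DIM[k]
cv2.polylines(im,[proj(q,box(L+.005,W+.005,0,r[0][0],r[0][1],.005,r[0][2])[:4]).round().astype(np.int32)],True,(0,0,255),1)
for d in nets.outline_of("pack_d",p):
    m=d["region"]; c=np.argwhere(m).mean(0)[::-1]; e=proj(q,t+[0,0,H/2-dz])[0]
    if np.hypot(*(c-e))<35 and d["box"][3]-d["box"][1]>50:
        (a,b,th),i=packfit(q,m,k,t[2]-dz,psi); o=R.T@np.array([a-t[0],b-t[1],0]); th=(th-psi+np.pi/2)%np.pi-np.pi/2
        print("held",o[:2].round(4),"dyaw",round(th,3),"iou",round(i,3),round(d["confidence"],2))
        cv2.polylines(im,[proj(q,box(L,W,H,a,b,t[2]-dz,th+psi)[4:]).round().astype(np.int32)],True,(0,255,0),1)
cv2.imwrite(f"pics/{name}.png",im)
E
python3 look.py d .467 .34 0 .0037 w3
```

```text
clock: 5.48
tcp_pos: [0.5451, 0.3394, 0.1498]
orientation: [-0.001, 0.0, 1.0, -0.001]
wrist_force: [-0.3, 0.4, 0.2]
finger_gap: 0.0231
grip_force: 39.8
tcp [0.5453 0.3394 0.1502] psi 3.1401
bay [0.4622 0.3441 0.0061] iou 0.826 80.0
held [-0.0016  0.    ] dyaw 0.002 iou 0.915 0.73
```

View pics/w3.png

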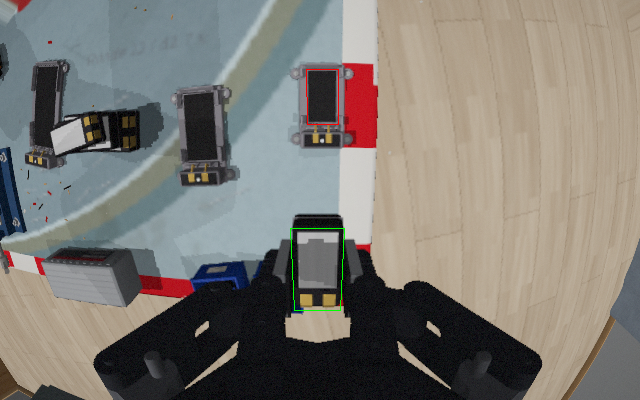

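```bash
python3 - <<'E'
import cv2,numpy as np
im=cv2.imread("pics/w3.png"); f=lambda a:cv2.resize(a,None,fx=5,fy=5,interpolation=cv2.INTER_CUBIC)
cv2.imwrite("pics/w3c.png",np.hstack([f(im[50:160,285:360]),f(im[205:315,283:358])]))
E
```

```text
(no output)
```

View pics/w3c.png

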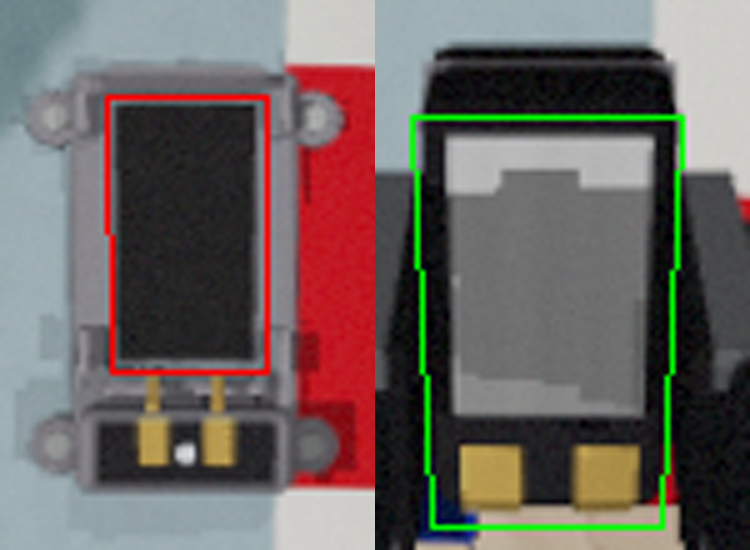

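```bash
sed -i 's/    L,W=DIM\[k\]\[0\]+.005,DIM\[k\]\[1\]+.005/    L,W=DIM[k][0]+.0017,DIM[k][1]+.0023/' h.py
python3 look.py d .4614 .3435 0 .0037 w4
python3 -c "
from h import *
goto([.4605,.3435,.06],np.pi+.005)"
```

```text
tcp [0.5456 0.3394 0.1508] psi 3.1403
bay [0.4623 0.3431 0.004 ] iou 0.964 78.0
held [-0.0017  0.    ] dyaw 0.0 iou 0.931 0.8
delta [0.0851 0.004  0.0911] rot [-0.0005 -0.0009 -0.006 ]
```

```bash
python3 -m creep '[[[0.05,0.0036,0.01],[0,0,-0.005]],[[0.0845,0.0036,0.05],[0,0,-0.005]],[[0.0845,0.0036,0.1],[0,0,-0.005]],[[0.0845,0.0036,0.125],[0,0,-0.005]],[[0.0845,0.0036,0.125],[0,0,-0.005]],[[0.0845,0.0036,0.125],[0,0,-0.005]]]'
python3 -c "
from h import *
goto([.4611,.3431,.0095],np.pi+.004)"
```

```text
clock: 6.42
tcp_pos: [0.4624, 0.3437, 0.0277]
orientation: [0.001, -0.002, 1.0, 0.0]
wrist_force: [-0.3, 0.5, -0.6]
finger_gap: 0.0227
grip_force: 39.7
delta [ 0.0013 -0.0006  0.0182] rot [0.0007 0.0015 0.0007]
```

```bash
python3 -m creep '[[[0.001,-0.0005,0.006],[0,0,0]],[[0.001,-0.0005,0.012],[0,0,0]],[[0.001,-0.0005,0.015],[0,0,0]],[[0.001,-0.0005,0.017],[0,0,0]],[[0.001,-0.0005,0.017],[0,0,0]]]'
```

```text
clock: 7.05
tcp_pos: [0.4604, 0.3427, 0.0094]
orientation: [-0.0, -0.003, 1.0, -0.0]
wrist_force: [0.3, 0.0, -0.5]
finger_gap: 0.0234
grip_force: 39.8
```

```bash
python3 -m creep '[[[0,0,0.001],[0,0,0]],[[0,0,0.001],[0,0,0]],[[0,0,0.0015],[0,0,0]]]'
python3 -m creep '[[[0,0,0],[0,0,0]],[[0,0,0],[0,0,0]],[[0,0,0],[0,0,0]]]' 0.04
python3 -m creep '[[[0,0,-0.02],[0,0,0]],[[0,0,-0.06],[0,0,0]],[[-0.03,0,-0.11],[0,0,0]],[[-0.08,0,-0.14],[0,0,0]],[[-0.08,0,-0.14],[0,0,0]],[[-0.08,0,-0.14],[0,0,0]]]' 0.06
cat > check.py <<'E'
from h import *
import sys
k,x,y,name=sys.argv[1],float(sys.argv[2]),float(sys.argv[3]),sys.argv[4]
p,q=cam("wrist"); c=proj(q,[x,y,.015])[0]
for d in nets.outline_of("pack_d",p):
    b=d["box"]
    if np.hypot((b[0]+b[2])/2-c[0],(b[1]+b[3])/2-c[1])<25: print("pack",[ (v[0].round(4),round(v[1],3)) for v in [packfit(q,d["region"],k,.005,0)]],d["confidence"])
a=c.astype(int)-[60,50]; a=np.maximum(a,0); cv2.imwrite(f"pics/{name}.png",cv2.resize(p["image"][a[1]:a[1]+100,a[0]:a[0]+120,::-1],None,fx=5,fy=5,interpolation=cv2.INTER_CUBIC))
E
python3 check.py d .462 .343 d1
```

```text
clock: 7.42
tcp_pos: [0.4606, 0.3428, 0.0088]
orientation: [0.0, -0.003, 1.0, 0.0]
wrist_force: [-2.3, -0.3, 8.2]
finger_gap: 0.0233
grip_force: 40.8
clock: 7.8
tcp_pos: [0.4604, 0.3427, 0.0079]
orientation: [-0.0, -0.003, 1.0, -0.0]
wrist_force: [-0.2, 0.6, 0.2]
finger_gap: 0.04
grip_force: 0.0
clock: 8.55
tcp_pos: [0.5398, 0.3428, 0.1471]
orientation: [-0.001, -0.002, 1.0, -0.0]
wrist_force: [0.2, -0.6, -0.0]
finger_gap: 0.0597
grip_force: 0.0
pack [(array([ 0.4615,  0.3427, -0.0052]), np.float64(0.964))] 0.86
```

View pics/d1.png

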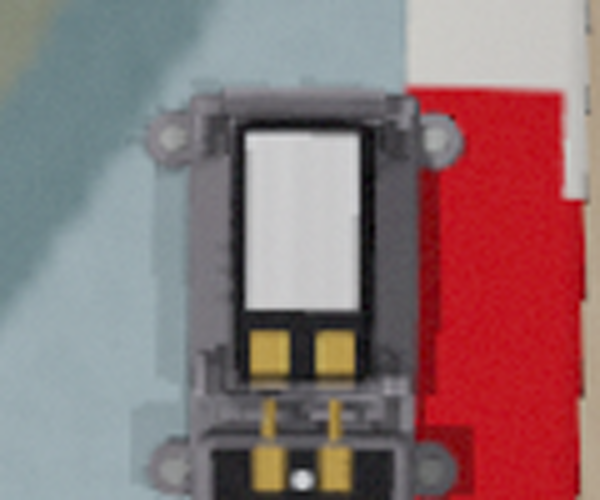

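```bash
python3 -c "
from h import *
goto([.479,.155,.19],-np.pi/2)"
```

```text
delta [ 0.0608 -0.1875 -0.043 ] rot [ 1.4000e-03 -3.8000e-03 -1.5652e+00]
```

```bash
python3 -m creep '[[[0.061,-0.188,-0.043],[0,0,-1.565]],[[0.061,-0.188,-0.043],[0,0,-1.565]],[[0.061,-0.188,-0.043],[0,0,-1.565]],[[0.061,-0.188,-0.043],[0,0,-1.565]],[[0.061,-0.188,-0.043],[0,0,-1.565]],[[0.061,-0.188,-0.043],[0,0,-1.565]],[[0.061,-0.188,-0.043],[0,0,-1.565]],[[0.061,-0.188,-0.043],[0,0,-1.565]]]'
python3 -m creep '[[[0,0,0],[0,0,-0.17]],[[0,0,0],[0,0,-0.17]]]'
cat > pk.py <<'E'
from h import *
import sys
k,z,name=sys.argv[1],float(sys.argv[2]),sys.argv[3]
p,q=cam("wrist"); R,t=Rt(); psi=np.arctan2(R[1,0],R[0,0]); print("tcp",t.round(4),"psi",psi.round(3))
best=None
for d in nets.outline_of("pack_d",p):
    f=packfit(q,d["region"],k,z,psi); print(d["box"],f[0].round(4),round(f[1],3),round(d["confidence"],2))
    if best is None or f[1]>best[1]: best=f
x,y,a=best[0]; im=p["image"][:,:,::-1].copy()
P=proj(q,box(*DIM[k],x,y,z,a)); c=P.mean(0).astype(int)-[60,60]; c=np.maximum(c,0)
im=cv2.resize(im[c[1]:c[1]+120,c[0]:c[0]+120],None,fx=5,fy=5,interpolation=cv2.INTER_CUBIC)
cv2.polylines(im,[((P[4:]-c+.5)*5).astype(np.int32)],True,(0,255,0),1); cv2.imwrite(f"pics/{name}.png",im)
a=(a-psi+np.pi/2)%np.pi-np.pi/2+psi
goto([x,y,z+.003],a); print("psi target",a)
E
python3 pk.py c .042 c1
```

```text
clock: 9.65
tcp_pos: [0.4786, 0.1551, 0.19]
orientation: [-0.001, -0.683, 0.73, 0.001]
wrist_force: [0.1, -0.0, 0.1]
finger_gap: 0.06
grip_force: 0.0
clock: 9.9
tcp_pos: [0.4789, 0.1551, 0.1902]
orientation: [0.001, 0.74, -0.673, -0.001]
wrist_force: [0.2, -0.1, 0.3]
finger_gap: 0.06
grip_force: 0.0
tcp [0.4791 0.1551 0.1904] psi -1.477
[302.6, 96.3, 341.0, 166.7] [ 0.48    0.1045 -1.4045] 0.943 0.8
[292.3, 76.3, 348.1, 176.4] [ 0.4854  0.088  -1.6542] 0.127 0.72
[301.7, 85.3, 344.4, 171.6] [ 0.4829  0.0937 -1.6613] 0.222 0.65
[300.2, 305.6, 338.4, 327.8] [ 0.4582  0.331  -1.1656] 0.485 0.58
delta [0.0503 0.004  0.1455] rot [ 0.0014 -0.0001 -0.0723]
psi target -1.4044880683917806
```

View pics/c1.png

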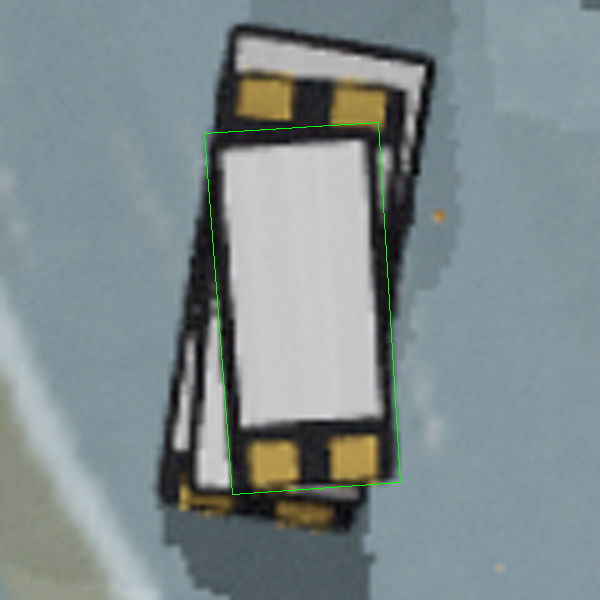

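```bash
python3 -m creep '[[[0.05,0.004,0.04],[0,0,-0.072]],[[0.05,0.004,0.09],[0,0,-0.072]],[[0.05,0.004,0.12],[0,0,-0.072]],[[0.05,0.004,0.135],[0,0,-0.072]],[[0.05,0.004,0.145],[0,0,-0.072]],[[0.05,0.004,0.145],[0,0,-0.072]]]'
python3 -m creep '[[[0,0,0],[0,0,0]],[[0,0,0],[0,0,0]],[[0,0,0],[0,0,0]],[[0,0,0],[0,0,0]]]' 0.015 40
python3 -m creep '[[[0,0,-0.01],[0,0,0]],[[0,0,-0.05],[0,0,0]],[[0,0,-0.1],[0,0,0]],[[0,0,-0.12],[0,0,0]],[[0,0,-0.12],[0,0,0]]]'
python3 -c "
from h import *
goto([.575,.224,.16],np.pi)"
```

```text
clock: 10.75
tcp_pos: [0.4814, 0.1049, 0.0462]
orientation: [-0.0, 0.764, -0.645, 0.0]
wrist_force: [0.5, 0.3, 0.3]
finger_gap: 0.0602
grip_force: 0.0
clock: 11.25
tcp_pos: [0.4824, 0.1049, 0.0473]
orientation: [-0.001, 0.764, -0.645, 0.001]
wrist_force: [-0.3, -0.2, 5.8]
finger_gap: 0.0288
grip_force: 41.0
clock: 11.88
tcp_pos: [0.4825, 0.1048, 0.1681]
orientation: [-0.001, 0.764, -0.645, 0.001]
wrist_force: [1.4, -0.0, -1.7]
finger_gap: 0.029
grip_force: 40.2
delta [-0.102  -0.1112  0.0085] rot [-0.0033  0.003   1.7392]
```

```bash
python3 -m creep '[[[-0.102,-0.111,0.008],[0,0,0.8]],[[-0.102,-0.111,0.008],[0,0,1.739]],[[-0.102,-0.111,0.008],[0,0,1.739]],[[-0.102,-0.111,0.008],[0,0,1.739]],[[-0.102,-0.111,0.008],[0,0,1.739]],[[-0.102,-0.111,0.008],[0,0,1.739]],[[-0.102,-0.111,0.008],[0,0,1.739]],[[-0.102,-0.111,0.008],[0,0,1.739]]]'
python3 -m creep '[[[0,0,0],[0,0,0.188]],[[0,0,0],[0,0,0.235]],[[0,0,0],[0,0,0.235]]]'
python3 look.py c .486 .226 0 .005 w5
```

```text
clock: 12.88
tcp_pos: [0.5724, 0.2236, 0.1559]
orientation: [-0.002, -0.117, 0.993, -0.0]
wrist_force: [0.5, -0.2, -1.3]
finger_gap: 0.0289
grip_force: 40.2
clock: 13.25
tcp_pos: [0.5726, 0.2236, 0.1563]
orientation: [-0.001, -0.003, 1.0, -0.0]
wrist_force: [0.7, -0.5, -0.4]
finger_gap: 0.0288
grip_force: 40.2
tcp [0.5727 0.2236 0.1566] psi -3.1354
bay [0.4869 0.225  0.003 ] iou 0.969 81.0
held [-0.0006  0.0001] dyaw 0.002 iou 0.955 0.67
```

View pics/w5.png

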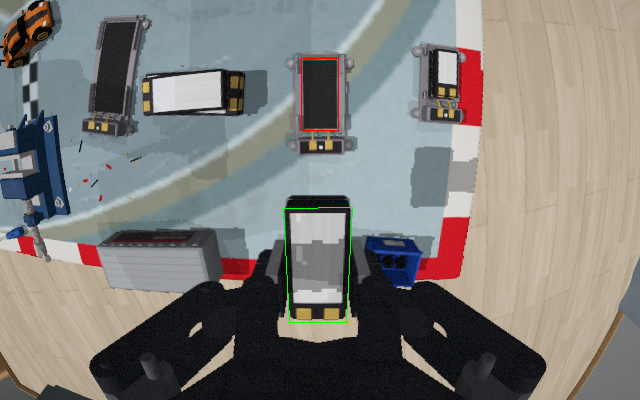

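```bash
python3 -c "
from h import *
goto([.4863,.2250,.026],np.pi+.003)"
```

```text
delta [0.0863 0.0019 0.131 ] rot [-0.0006 -0.0021  0.0031]
```

```bash
python3 -m creep '[[[0.05,0.0019,0.01],[0,0,0.003]],[[0.0863,0.0019,0.05],[0,0,0.003]],[[0.0863,0.0019,0.1],[0,0,0.003]],[[0.0863,0.0019,0.125],[0,0,0.003]],[[0.0863,0.0019,0.129],[0,0,0.003]],[[0.0863,0.0019,0.129],[0,0,0.003]],[[0.0863,0.0019,0.129],[0,0,0.003]]]'
python3 -c "
from h import *
goto([.4863,.2250,.010],np.pi+.003)"
```

```text
clock: 14.22
tcp_pos: [0.4886, 0.2256, 0.0304]
orientation: [0.001, -0.001, 1.0, 0.0]
wrist_force: [0.3, 0.1, -1.4]
finger_gap: 0.0291
grip_force: 40.1
delta [ 0.0024 -0.0007  0.0204] rot [ 0.0006  0.0025 -0.0007]
```

```bash
python3 -m creep '[[[0.0013,-0.0005,0.006],[0,0,0]],[[0.0013,-0.0005,0.012],[0,0,0]],[[0.0013,-0.0005,0.016],[0,0,0]],[[0.0013,-0.0005,0.017],[0,0,0]],[[0.0013,-0.0005,0.018],[0,0,0]],[[0.0013,-0.0005,0.018],[0,0,0]]]'
```

```text
clock: 14.98
tcp_pos: [0.486, 0.2248, 0.0111]
orientation: [0.0, -0.001, 1.0, -0.0]
wrist_force: [-0.2, 0.4, -0.1]
finger_gap: 0.029
grip_force: 40.1
```

```bash
python3 -m creep '[[[0,0,0.001],[0,0,0]],[[0,0,0.0015],[0,0,0]],[[0,0,0.002],[0,0,0]]]'
python3 -m creep '[[[0,0,0],[0,0,0]],[[0,0,0],[0,0,0]],[[0,0,0],[0,0,0]]]' 0.046
python3 -m creep '[[[0,0,-0.02],[0,0,0]],[[0,0,-0.06],[0,0,0]],[[-0.03,0,-0.11],[0,0,0]],[[-0.08,0,-0.14],[0,0,0]],[[-0.08,0,-0.14],[0,0,0]],[[-0.08,0,-0.14],[0,0,0]]]' 0.06
python3 check.py c .4869 .225 c2
python3 -c "
from h import *
goto([.482,.06,.19],1.45)"
```

```text
clock: 15.35
tcp_pos: [0.4862, 0.2249, 0.0103]
orientation: [0.0, -0.001, 1.0, 0.0]
wrist_force: [-4.6, -1.0, 12.7]
finger_gap: 0.0285
grip_force: 41.6
clock: 15.72
tcp_pos: [0.4859, 0.2248, 0.0089]
orientation: [-0.0, -0.001, 1.0, -0.0]
wrist_force: [0.8, -0.3, 0.3]
finger_gap: 0.0466
grip_force: 0.0
clock: 16.48
tcp_pos: [0.5652, 0.2247, 0.1481]
orientation: [-0.001, -0.001, 1.0, -0.0]
wrist_force: [0.2, 0.5, -0.0]
finger_gap: 0.0601
grip_force: 0.0
pack [(array([0.4864, 0.2251, 0.006 ]), np.float64(0.961))] 0.66
delta [ 0.0825 -0.1646 -0.042 ] rot [-0.0038 -0.0019  1.6942]
```

View pics/c2.png

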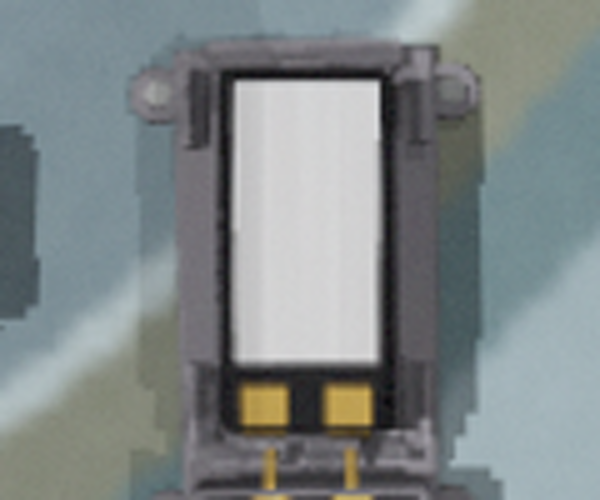

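```bash
python3 -m creep '[[[0.082,-0.164,-0.042],[0,0,0.9]],[[0.082,-0.164,-0.042],[0,0,1.69]],[[0.082,-0.164,-0.042],[0,0,1.69]],[[0.082,-0.164,-0.042],[0,0,1.69]],[[0.082,-0.164,-0.042],[0,0,1.69]],[[0.082,-0.164,-0.042],[0,0,1.69]],[[0.082,-0.164,-0.042],[0,0,1.69]],[[0.082,-0.164,-0.042],[0,0,1.69]]]'
python3 -m creep '[[[0,0,0],[0,0,0.188]],[[0,0,0],[0,0,0.188]]]'
python3 pk.py b .022 b1
```

```text
clock: 17.58
tcp_pos: [0.4825, 0.0612, 0.19]
orientation: [-0.001, 0.683, 0.731, -0.001]
wrist_force: [0.6, -0.3, 0.5]
finger_gap: 0.0602
grip_force: 0.0
clock: 17.82
tcp_pos: [0.4828, 0.0612, 0.1902]
orientation: [-0.001, 0.746, 0.666, -0.001]
wrist_force: [-0.1, -0.4, -0.3]
finger_gap: 0.0599
grip_force: 0.0
tcp [0.4831 0.0611 0.1904] psi 1.46
[271.5, 3.4, 339.5, 40.0] [0.4766 0.2232 3.0964] 0.638 0.87
[289.7, 97.1, 336.1, 186.9] [0.4817 0.1039 1.5796] 0.966 0.68
[292.0, 87.6, 334.9, 185.1] [0.5042 0.1286 2.2822] 0.185 0.66
delta [ 0.0425 -0.0062  0.1656] rot [-1.300e-03  1.000e-04 -1.201e-01]
psi target 1.5796362395428867
```

View pics/b1.png

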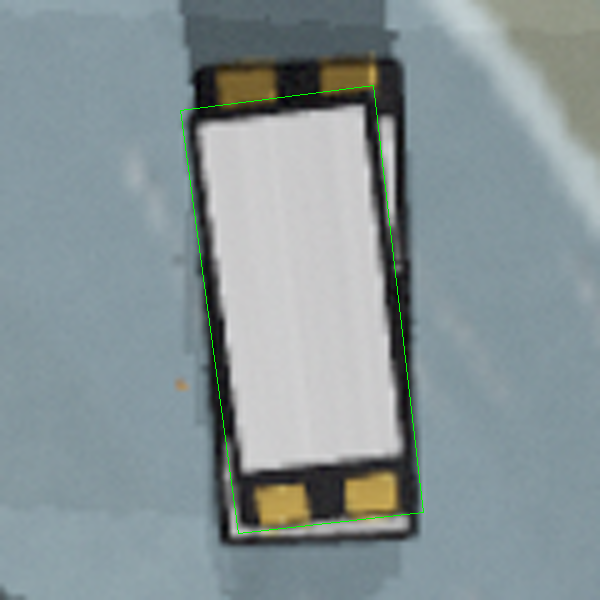

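```bash
python3 -m creep '[[[0.0425,-0.0062,0.04],[0,0,-0.12]],[[0.0425,-0.0062,0.09],[0,0,-0.12]],[[0.0425,-0.0062,0.135],[0,0,-0.12]],[[0.0425,-0.0062,0.155],[0,0,-0.12]],[[0.0425,-0.0062,0.165],[0,0,-0.12]],[[0.0425,-0.0062,0.165],[0,0,-0.12]]]' 0.065
python3 -m creep '[[[0,0,0],[0,0,0]],[[0,0,0],[0,0,0]],[[0,0,0],[0,0,0]],[[0,0,0],[0,0,0]]]' 0.02 60
python3 -m creep '[[[0,0,-0.01],[0,0,0]],[[0,0,-0.05],[0,0,0]],[[0,0,-0.1],[0,0,0]],[[0,0,-0.14],[0,0,0]],[[0,0,-0.14],[0,0,0]]]'
python3 -c "
from h import *
goto([.54,-.307,.17],np.pi)"
```

```text
clock: 18.68
tcp_pos: [0.4827, 0.1037, 0.0259]
orientation: [-0.0, 0.705, 0.709, -0.0]
wrist_force: [0.4, -0.1, 0.2]
finger_gap: 0.065
grip_force: 0.0
clock: 19.18
tcp_pos: [0.4843, 0.1038, 0.0275]
orientation: [0.001, 0.705, 0.709, 0.001]
wrist_force: [-1.0, 0.0, 5.7]
finger_gap: 0.0345
grip_force: 60.8
clock: 19.8
tcp_pos: [0.4855, 0.1039, 0.1701]
orientation: [0.003, 0.705, 0.709, 0.003]
wrist_force: [-0.6, 0.6, -0.5]
finger_gap: 0.0344
grip_force: 60.3
delta [-4.111e-01  5.240e-02  4.000e-04] rot [ 0.006   0.0056 -1.5657]
```

```bash
python3 -m creep '[[[-0.411,0.052,0],[0,0,-1.566]],[[-0.411,0.052,0],[0,0,-1.566]],[[-0.411,0.052,0],[0,0,-1.566]],[[-0.411,0.052,0],[0,0,-1.566]],[[-0.411,0.052,0],[0,0,-1.566]],[[-0.411,0.052,0],[0,0,-1.566]],[[-0.411,0.052,0],[0,0,-1.566]],[[-0.411,0.052,0],[0,0,-1.566]]]'
python3 -m creep '[[[0,0,0],[0,0,-0.1]],[[0,0,0],[0,0,-0.1]],[[0,0,0],[0,0,-0.1]]]'
python3 look.py b .45 -.307 0 .0055 w6
```

```text
clock: 20.8
tcp_pos: [0.5365, -0.3113, 0.1642]
orientation: [-0.001, 0.076, 0.997, -0.0]
wrist_force: [-0.2, 2.0, -1.2]
finger_gap: 0.0344
grip_force: 60.3
clock: 21.18
tcp_pos: [0.5368, -0.3065, 0.1655]
orientation: [-0.001, 0.027, 1.0, 0.0]
wrist_force: [0.2, -0.6, -2.2]
finger_gap: 0.0349
grip_force: 60.3
tcp [ 0.5369 -0.3065  0.1658] psi 3.0876
bay [ 0.4507 -0.3117  0.0254] iou 0.969 85.0
held [-0.001   0.0002] dyaw -0.001 iou 0.952 0.95
```

View pics/w6.png

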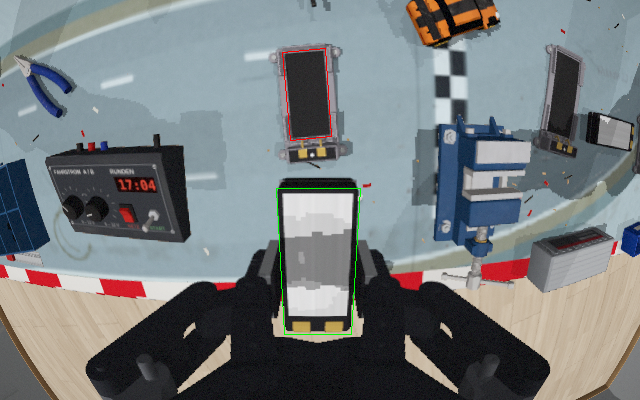

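```bash
python3 -c "
from h import *
goto([.4497,-.3117,.026],np.pi+.025)"
```

```text
delta [ 0.0869 -0.0099  0.14  ] rot [ 0.0002 -0.0003 -0.0787]
```

```bash
python3 -m creep '[[[0.05,-0.0099,0.01],[0,0,-0.079]],[[0.0869,-0.0099,0.05],[0,0,-0.079]],[[0.0869,-0.0099,0.1],[0,0,-0.079]],[[0.0869,-0.0099,0.13],[0,0,-0.079]],[[0.0869,-0.0099,0.138],[0,0,-0.079]],[[0.0869,-0.0099,0.138],[0,0,-0.079]],[[0.0869,-0.0099,0.138],[0,0,-0.079]],[[0.0869,-0.0099,0.138],[0,0,-0.079]]]'
python3 -c "
from h import *
goto([.4497,-.3117,.0105],np.pi+.025)"
```

```text
clock: 22.28
tcp_pos: [0.4508, -0.313, 0.0295]
orientation: [0.001, -0.013, 1.0, -0.001]
wrist_force: [0.3, 0.5, -1.4]
finger_gap: 0.0344
grip_force: 60.3
delta [0.0011 0.0014 0.019 ] rot [-0.0019  0.0018  0.001 ]
```

```bash
python3 -m creep '[[[0.0005,0.001,0.006],[0,0,0]],[[0.0005,0.001,0.012],[0,0,0]],[[0.0005,0.001,0.015],[0,0,0]],[[0.0005,0.001,0.0165],[0,0,0]],[[0.0005,0.001,0.017],[0,0,0]],[[0.0005,0.001,0.017],[0,0,0]]]'
python3 -c "
from h import *
goto([.4497,-.3117,.0105],np.pi+.025)"
```

```text
clock: 23.02
tcp_pos: [0.4494, -0.3114, 0.0112]
orientation: [0.0, -0.013, 1.0, -0.0]
wrist_force: [0.5, 0.2, -1.2]
finger_gap: 0.0345
grip_force: 60.3
delta [-0.0003 -0.0004  0.0007] rot [-0.0001  0.0001  0.0009]
```

```bash
python3 -m creep '[[[0,0,0.001],[0,0,0]],[[0,0,0.0015],[0,0,0]],[[0,0,0.0015],[0,0,0]]]'
python3 -m creep '[[[0,0,0],[0,0,0]],[[0,0,0],[0,0,0]],[[0,0,0],[0,0,0]]]' 0.052
python3 -m creep '[[[0,0,-0.02],[0,0,0]],[[0,0,-0.06],[0,0,0]],[[-0.03,0,-0.11],[0,0,0]],[[-0.08,0,-0.14],[0,0,0]],[[-0.08,0,-0.16],[0,0,0]],[[-0.08,0,-0.16],[0,0,0]]]' 0.07
python3 check.py b .4507 -.3117 b2
python3 -c "
from h import *
goto([.482,.155,.19],-np.pi/2)"
```

```text
clock: 23.4
tcp_pos: [0.4495, -0.3114, 0.0105]
orientation: [0.0, -0.013, 1.0, -0.0]
wrist_force: [-1.0, 2.1, 5.1]
finger_gap: 0.0344
grip_force: 61.1
clock: 23.78
tcp_pos: [0.4494, -0.3113, 0.0096]
orientation: [0.0, -0.013, 1.0, -0.0]
wrist_force: [0.1, -0.5, -0.1]
finger_gap: 0.0518
grip_force: 0.0
clock: 24.52
tcp_pos: [0.5305, -0.3097, 0.171]
orientation: [0.001, -0.013, 1.0, -0.001]
wrist_force: [-1.0, -0.5, 0.4]
finger_gap: 0.0698
grip_force: 0.0
pack [(array([ 0.4499, -0.3114,  0.0249]), np.float64(0.976))] 0.85
delta [ 0.0348  0.465  -0.0209] rot [ 1.3000e-03 -3.0000e-04 -1.5451e+00]
```

View pics/b2.png

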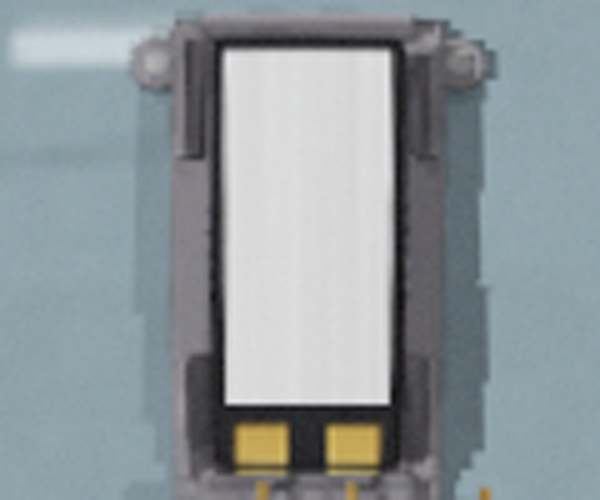

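```bash
python3 -m creep '[[[0.035,0.465,-0.02],[0,0,-1.5]],[[0.035,0.465,-0.02],[0,0,-1.5]],[[0.035,0.465,-0.02],[0,0,-1.5]],[[0.035,0.465,-0.02],[0,0,-1.5]],[[0.035,0.465,-0.02],[0,0,-1.5]],[[0.035,0.465,-0.02],[0,0,-1.5]],[[0.035,0.465,-0.02],[0,0,-1.5]],[[0.035,0.465,-0.02],[0,0,-1.5]]]'
python3 -m creep '[[[0,0,0],[0,0,-0.1]],[[0,0,0],[0,0,-0.1]],[[0,0,0],[0,0,-0.1]]]'
python3 pk.py a 0 a1; python3 pk.py a 0 a1
```

```text
clock: 25.62
tcp_pos: [0.4802, 0.157, 0.1883]
orientation: [-0.001, -0.694, 0.72, 0.001]
wrist_force: [0.3, -0.2, 0.1]
finger_gap: 0.0701
grip_force: 0.0
clock: 26.0
tcp_pos: [0.4817, 0.1541, 0.1888]
orientation: [0.001, 0.725, -0.688, -0.0]
wrist_force: [0.5, 0.1, 0.1]
finger_gap: 0.0698
grip_force: 0.0
tcp [0.4819 0.154  0.189 ] psi -1.518
[293.2, 76.4, 346.9, 178.3] [ 0.4817  0.1026 -1.6411] 0.969 0.69
[306.1, 308.1, 345.4, 331.8] [ 0.4601  0.3855 -1.5777] 0.529 0.6
delta [0.0513 0.003  0.1862] rot [ 0.0007 -0.0002  0.1231]
psi target -1.6411453997351018
tcp [0.4822 0.1541 0.1893] psi -1.518
[308.7, 307.7, 344.9, 328.0] [ 0.4626  0.3042 -1.5256] 0.546 0.94
[280.9, 223.3, 339.5, 252.5] [0.4672 0.2317 0.0474] 0.56 0.77
[294.0, 75.2, 348.0, 179.7] [ 0.4818  0.1025 -1.6444] 0.965 0.67
delta [0.0516 0.0032 0.1865] rot [ 0.0002 -0.0002  0.127 ]
psi target -1.644350512370025
```

```bash
python3 -m creep '[[[0.0515,0.003,0.04],[0,0,0.125]],[[0.0515,0.003,0.09],[0,0,0.125]],[[0.0515,0.003,0.14],[0,0,0.125]],[[0.0515,0.003,0.17],[0,0,0.125]],[[0.0515,0.003,0.182],[0,0,0.125]],[[0.0515,0.003,0.184],[0,0,0.125]],[[0.0515,0.003,0.184],[0,0,0.125]]]'
python3 -m creep '[[[0,0,0],[0,0,0]],[[0,0,0],[0,0,0]],[[0,0,0],[0,0,0]],[[0,0,0],[0,0,0]]]' 0.03 70
python3 -m creep '[[[0,0,-0.01],[0,0,0]],[[0,0,-0.05],[0,0,0]],[[0,0,-0.1],[0,0,0]],[[0,0,-0.15],[0,0,0]],[[0,0,-0.17],[0,0,0]],[[0,0,-0.17],[0,0,0]]]'
python3 -c "
from h import *
goto([.53,-.018,.175],np.pi-.188)"
```

```text
clock: 27.08
tcp_pos: [0.4833, 0.1032, 0.0067]
orientation: [0.001, -0.682, 0.731, -0.001]
wrist_force: [0.7, -0.3, -0.0]
finger_gap: 0.0701
grip_force: 0.0
clock: 27.58
tcp_pos: [0.4832, 0.1033, 0.007]
orientation: [0.001, -0.682, 0.731, -0.001]
wrist_force: [-0.6, 0.2, 6.2]
finger_gap: 0.0403
grip_force: 71.4
clock: 28.32
tcp_pos: [0.4833, 0.1032, 0.1777]
orientation: [0.002, -0.682, 0.731, -0.001]
wrist_force: [-0.2, 0.3, -2.4]
finger_gap: 0.0401
grip_force: 71.6
delta [ 0.1177 -0.0551  0.0029] rot [-0.0028  0.0038  1.6889]
```

```bash
python3 -m creep '[[[0.118,-0.055,0.003],[0,0,1.5]],[[0.118,-0.055,0.003],[0,0,1.5]],[[0.118,-0.055,0.003],[0,0,1.5]],[[0.118,-0.055,0.003],[0,0,1.5]],[[0.118,-0.055,0.003],[0,0,1.5]],[[0.118,-0.055,0.003],[0,0,1.5]],[[0.118,-0.055,0.003],[0,0,1.5]],[[0.118,-0.055,0.003],[0,0,1.5]]]'
python3 -m creep '[[[0,0,0],[0,0,0.188]],[[0,0,0],[0,0,0.188]],[[0,0,0],[0,0,0.188]]]'
python3 look.py a .442 -.001 -.18 .007 w7; python3 look.py a .442 -.001 -.18 .007 w7
python3 - <<'E'
from h import *
im=cv2.imread("pics/w7.png"); h=cv2.cvtColor(im,cv2.COLOR_BGR2HSV); m=cv2.inRange(h,(15,90,90),(30,255,255))
n,_,s,c=cv2.connectedComponentsWithStats(m)
print([(c[i].round().tolist(),int(s[i,4])) for i in range(1,n) if s[i,4]>15])
E
```

```text
clock: 29.32
tcp_pos: [0.5274, -0.0182, 0.1707]
orientation: [-0.002, 0.003, 1.0, 0.0]
wrist_force: [0.2, -0.3, -2.4]
finger_gap: 0.0401
grip_force: 71.6
clock: 29.7
tcp_pos: [0.5282, -0.0183, 0.1717]
orientation: [-0.001, 0.092, 0.996, 0.0]
wrist_force: [-0.4, -0.2, -1.9]
finger_gap: 0.04
grip_force: 71.6
tcp [ 0.5283 -0.0183  0.1719] psi 2.957
bay [ 4.409e-01  3.000e-04 -1.919e-01] iou 0.98 89.0
held [0.0007 0.0001] dyaw 0.002 iou 0.953 0.91
tcp [ 0.5286 -0.0184  0.1723] psi 2.9559
bay [ 4.411e-01  1.000e-04 -1.884e-01] iou 0.978 88.0
held [0.0007 0.0003] dyaw 0.001 iou 0.957 0.92
[([136.0, 52.0], 32), ([191.0, 57.0], 41), ([138.0, 86.0], 35), ([148.0, 94.0], 38), ([590.0, 99.0], 19), ([595.0, 98.0], 17), ([595.0, 114.0], 19), ([526.0, 134.0], 42), ([536.0, 133.0], 36), ([330.0, 153.0], 50), ([535.0, 150.0], 32), ([526.0, 151.0], 34), ([309.0, 155.0], 34), ([82.0, 194.0], 42), ([74.0, 197.0], 36), ([89.0, 209.0], 35), ([81.0, 211.0], 28), ([215.0, 274.0], 23), ([628.0, 345.0], 273), ([24.0, 361.0], 344), ([300.0, 336.0], 131), ([335.0, 336.0], 137), ([590.0, 384.0], 78)]
```

```bash
python3 -c "
from h import *
goto([.4417,.0001,.028],np.pi-.19)"
```

```text
delta [0.0888 0.0021 0.1445] rot [-0.0001 -0.0002  0.004 ]
```

```bash
python3 -m creep '[[[0.05,0.0021,0.01],[0,0,0.004]],[[0.0888,0.0021,0.05],[0,0,0.004]],[[0.0888,0.0021,0.1],[0,0,0.004]],[[0.0888,0.0021,0.13],[0,0,0.004]],[[0.0888,0.0021,0.143],[0,0,0.004]],[[0.0888,0.0021,0.143],[0,0,0.004]],[[0.0888,0.0021,0.143],[0,0,0.004]],[[0.0888,0.0021,0.143],[0,0,0.004]]]'
python3 -c "
from h import *
goto([.4417,.0001,.012],np.pi-.19)"
```

```text
clock: 30.9
tcp_pos: [0.4431, -0.0, 0.0308]
orientation: [0.001, 0.095, 0.995, -0.0]
wrist_force: [-0.3, -1.1, -1.9]
finger_gap: 0.0404
grip_force: 71.6
delta [ 0.0014 -0.0001  0.0188] rot [-0.      0.0024 -0.0011]
```

```bash
python3 -m creep '[[[0.0005,0,0.006],[0,0,0]],[[0.0005,0,0.012],[0,0,0]],[[0.0005,0,0.015],[0,0,0]],[[0.0005,0,0.0165],[0,0,0]],[[0.0005,0,0.017],[0,0,0]],[[0.0005,0,0.017],[0,0,0]]]'
python3 -c "
from h import *
goto([.4417,.0001,.012],np.pi-.19)"
```

```text
clock: 31.65
tcp_pos: [0.4415, 0.0002, 0.0127]
orientation: [0.0, 0.095, 0.995, -0.0]
wrist_force: [-0.4, 1.0, -2.8]
finger_gap: 0.0399
grip_force: 71.6
delta [-0.0002 -0.0001  0.0007] rot [-0.0001  0.0001 -0.0011]
```

```bash
python3 -m creep '[[[0,0,0.001],[0,0,0]],[[0,0,0.0015],[0,0,0]],[[0,0,0.0015],[0,0,0]]]'
python3 -c "
from h import *
s=env.get_state();print(s['wrist_force'],s['tcp_pos'])"
```

```text
clock: 32.02
tcp_pos: [0.4416, 0.0002, 0.012]
orientation: [0.0, 0.095, 0.995, -0.0]
wrist_force: [-2.9, 2.2, 6.3]
finger_gap: 0.04
grip_force: 72.7
[-2.91169661  2.23557217  6.3004893 ] [4.41616046e-01 2.23443134e-04 1.19928457e-02]
```

```bash
python3 -m creep '[[[0,0,0],[0,0,0]],[[0,0,0],[0,0,0]],[[0,0,0],[0,0,0]]]' 0.058
python3 -m creep '[[[0,0,-0.02],[0,0,0]],[[0,0,-0.06],[0,0,0]],[[-0.03,0,-0.11],[0,0,0]],[[-0.08,0,-0.14],[0,0,0]],[[-0.08,0,-0.18],[0,0,0]],[[-0.08,0,-0.18],[0,0,0]],[[-0.08,0,-0.18],[0,0,0]]]' 0.07
python3 check.py a .441 .0002 a2; python3 check.py a .441 .0002 a2
python3 - <<'E'
from h import *
p,q=cam("wrist"); print("a bay check z: fit with wrong heights")
for d in nets.outline_of("pack_d",p):
    b=d["box"]; c=proj(q,[.441,0,.015])[0]
    if np.hypot((b[0]+b[2])/2-c[0],(b[1]+b[3])/2-c[1])<25:
        for z in(.0,.005,.010,.015): print(z,packfit(q,d["region"],"a",z,-.19))
for n in("top",):
    p,q=cam(n)
    for l in("car_orange","handset","pack_a"):
        for d in nets.outline_of(l,p): print(l,d["box"],round(d["confidence"],2))
E
```

```text
clock: 32.4
tcp_pos: [0.4415, 0.0002, 0.0111]
orientation: [0.0, 0.095, 0.995, -0.0]
wrist_force: [-0.2, 0.1, 0.1]
finger_gap: 0.058
grip_force: 0.0
clock: 33.28
tcp_pos: [0.5194, -0.0148, 0.1904]
orientation: [-0.0, 0.095, 0.995, -0.0]
wrist_force: [-1.0, 0.2, 0.3]
finger_gap: 0.0699
grip_force: 0.0
pack [(array([ 4.412e-01, -2.000e-04, -1.969e-01]), np.float64(0.959))] 0.84
pack [(array([ 4.407e-01,  3.000e-04, -1.918e-01]), np.float64(0.967))] 0.94
pack [(array([ 0.4757, -0.0183,  0.4735]), np.float64(0.279))] 0.15
a bay check z: fit with wrong heights
0.0 (array([ 0.44134278,  0.00059822, -0.1930165 ]), np.float64(0.964508014087544))
0.005 (array([ 0.44114242,  0.0005921 , -0.19535056]), np.float64(0.9694798376798434))
0.01 (array([ 0.44169412,  0.00059258, -0.18805493]), np.float64(0.9587618835825874))
0.015 (array([ 0.44113776,  0.00053707, -0.18466119]), np.float64(0.9346572104018912))
car_orange [417.6, 171.3, 438.9, 210.2] 0.62
car_orange [360.8, 207.8, 395.5, 234.2] 0.6
handset [404.0, 227.8, 442.4, 259.4] 0.66
pack_a [250.0, 166.4, 259.5, 189.7] 0.73
pack_a [420.1, 182.4, 435.8, 210.6] 0.59
pack_a [210.4, 180.2, 223.7, 193.2] 0.46
```

```bash
python3 -c "
from workcell import env
print(env.hand_in())"
```

```text
the job is handed in; nothing more can be done
None
```

All four packs are seated flat in their matching docks with contacts facing the dock contacts, the car and handset show no movement in the camera, and the job was handed in at about 33 s; pack_a's final seating was checked only by force and measurements, since I had used up the 14 picture views.

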